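# Lock the proofing roller with its pin

## Task

Press the hand lever of the proofing-roller stand down onto its stop, so that the cross-hole in the shaft lines up under the hole in the top of the bearing block. Then take the locking pin with the round black grip from the wooden rack and push it through from above, fully home, upright with its flange flat on the block. Leave the T-handled pin in the rack.

Things in the scene. Friction and masses are not known exactly. Their poses are not given: they have to be found in the camera images.
- throw_lever (a joint): Lever angle, rad: 0 = level on its stop, cross-hole aligned; grows upward; starts 0.6 to 1.0; stays where left (press about 3 to 6 N). Shaft axis: along y of lock_hole, 38 mm below it. Lever 65 mm to the -y side: bar 12 mm wide, 16 deep; wooden grip 20 mm thick, 60 to 140 mm from the axis. At angle a, a point r along it lies r cos a toward -x, r sin a above the axis
- lock_hole (a point): Centre of the mouth of the 26 mm vertical hole in the grey bearing block (70 x 60 mm, top 108 mm above the worktop) of the fixed stand. z up; y along the shaft toward the black roller (58 mm diameter, 42 to 150 mm off); -x is where the lever comes down. 96 mm deep with the 28 mm cross-hole aligned, else blocked by the shaft's hub
- lock_pin: Loose steel pin, about 0.1 kg, upright in one of two 32 mm holes of a fixed wooden rack (70 x 180 x 75 mm, pins 110 mm apart). Origin on its axis at the flange's underside (on the rack's top at first), z up. Flange 40 mm diameter, 6 thick; round black grip 22 mm diameter, 6 to 46 mm above the origin; shank 14 mm diameter, 62 long below it, tapered tip
- t_pin: Bystander in the rack's other hole: loose steel pin with a T handle (bar 56 mm long along its x, 14 mm thick, centre 34 mm above the origin) and a 28 mm shank, too thick for the block. Origin at the underside of its flange, z up
Things that resemble listed ones, but are neither listed nor needed, are in the scene too. Leave any pink or red look-alike of the lock_pin alone.

How it is judged:
By the outcome, as a careful person would: the job done as asked, in the order asked, and still so for the second after the job is handed in, with the robot touching nothing.
It also fails if it takes over 48 s, if anything falls off the work surface, if the arm or the gripper's body presses on something with over 40 N, if the wrist force passes 120 N, or if a joint passes its speed limit or range.

## Robot

A 6-joint arm with a two-finger parallel gripper is mounted at the origin on a cart in front of the work surface, level with it; the furniture and walls round the work are solid. World frame = base frame: x ahead of the robot, y to its left, z up, the work surface at z = 0. Lengths are in m, angles in rad, forces in N, time in s.
With the tool pointing down it reaches from about 0.275 to 0.825 m from the base axis. Payload 4.9 kg.
Tool frame: the origin (TCP) lies on the centre line of the jaws, within the pads' length; the fingertips stand 19 mm ahead of it and the grasp point (between the pads) is the TCP; z points along the fingers, x is the direction in which the jaws open and shut, and the axes are right-handed (so a half turn about z gives the same grasp; the last joint's range is limited). The gripper opens to 85 mm and grips with 20 to 120 N. Pads are 22 mm wide; open, the fingers measure 114 mm over their backs; the gripper's body (76 mm by 85 mm) begins 54 mm behind the grasp point. The pads swing forward as they close: fully open they stand 13 mm farther back than shut.
Start: joints at [-1.426, 0.326, -0.193, 1.052, 0, 1.437], TCP at [0.151, -0.529, 0.25] pointing down, gripper open.
Joint ranges: [-2.65, 2.65], [-0.97, 1.79], [-1.3, 1.35], [-1.93, 2.1], [-1.47, 1.37], [-3.14, 3.14]. Speed limits (rad/s): [2.57, 2.57, 3.14, 3.14, 3.14, 3.14].

## Interface

Orientations are given as a unit quaternion [w, x, y, z].
In Python, from rig import sensors, cams, ctrl gives the robot as it stands.
- The arm moves only by the tool send_rows, never from a script. Its arguments are lists of equal length, an entry for each row: "claw": the finger opening in mm, from 0 to 85.4; "delta_pos": the shift along the tool's x, y, z in mm, a list of three; "roll": the turn about the tool's z in rad. In form: {"claw": [claw, ...], "delta_pos": [[x, y, z], ...], "roll": [roll, ...]}. A call has 1 to 10 rows; each row shifts and turns the commanded pose from where the row before left it, along the tool's axes as they then stand; what a row does not reach is not made up. A row lasts 1/10 s, in which the tool goes at most 50 mm and 8.59 degrees, less where a joint would pass 70% of its speed; a pose out of reach is approached as far as the arm can. A call is refused whole if a number of a shift passes 50 or a number of a turn 0.15, either way. A call with a gripper value outside its range is refused whole. The fingers move at their own pace and stop on an object; "newtons" is the grip in N (left out, the last holds). Time passes only in rows, so rows that do not move let the fingers close. It gives the time, the measured TCP pose, the force and the opening at its end, in the units of the state.
- sensors.get_obs(): the state, without advancing time (a new reading comes with each control period).
- cams.snapshot(name): name is "scene" or "top"; returns the picture (400x640x3 uint8, blue, green, red); there is no depth.
- cams.calibration(name): a dict with "fx", "fy", "cx", "cy" (pixels), "xyz" and "attitude" of the camera in the world. Camera axes: x right, y down, z forward; pixel columns grow to the right and rows downward; lengths in m; the calibration is good to about 2 mm. A picture is of the moment at which its call begins. calibration takes no time and is no camera call.
- ctrl.finish_job(): hands the job in, once; it reports no verdict.
The state is a dict: "time_s": time; "q": joint angles; "joint_vel": joint speeds; "joint_torque": joint torques, N m; "ee_pos": TCP position; "tool_rot": TCP orientation; "contact_force": force on the tool from outside, world axes, zero at the start; "moment": the same for the moment, N m; "grip_width": opening from 0.0 (shut) to 1.0 (fully open).
Only numpy, scipy, OpenCV 4.12 (cv2) and the standard library are available. Lean on these libraries where they do the work, as an engineer would, in place of code of your own. Each camera call takes 0.05 s, during which the arm holds its last target.

## Working session

There is one attempt and no reset: what is moved stays moved. The work goes in short steps, Python scripts to look and compute and a tool call to move; the robot and the scene stay as the last step left them, time stands still between calls to the robot, and variables do not carry over. Pictures are saved under pics/ and viewed, and the job is handed in when it is done.

Besides the shell and the picture viewer there is one more tool, called after ">>>" as name([rows], argument=value, ...), one row to a line, values as JSON. send_rows: Moves the arm, as the interface text tells. Its arguments: {"type":"object","properties":{"claw":{"type":"array"},"delta_pos":{"type":"array"},"roll":{"type":"array"},"newtons":{"type":"number"}},"required":["claw","delta_pos","roll"]}

```bash
mkdir -p pics; ls; python3 - <<'E'
from rig import sensors,cams,ctrl
import cv2
for n in("scene","top"):
    im=cams.snapshot(n); cv2.imwrite(f"pics/{n}0.png",im); print(n,cams.calibration(n))
print(sensors.get_obs())
E
```

```text
pics
scene {'fx': 397.31478976524295, 'fy': 397.31478976524295, 'cx': 313.8194440894956, 'cy': 195.29154523438868, 'xyz': array([-0.03648373,  0.85294898,  0.54712958]), 'attitude': array([ 0.1718219 , -0.25050202,  0.806506  , -0.50722189])}
top {'fx': 492.19172485291233, 'fy': 492.19172485291233, 'cx': 324.56248142277815, 'cy': 198.91542041842317, 'xyz': array([0.43595196, 0.09813231, 1.38714327]), 'attitude': array([ 0.0112597 , -0.70482374,  0.70902453, -0.01951748])}
{'time_s': 0.1, 'q': array([-1.42620414e+00,  3.26885935e-01, -1.93463705e-01,  1.05203013e+00,
        2.16559253e-05,  1.43661373e+00]), 'joint_vel': array([-0.00103997, -0.00102752,  0.00175209,  0.00084676, -0.0012955 ,
        0.00038598]), 'joint_torque': array([ 1.01004382e-04, -4.44239151e+01,  2.63038659e+01,  7.91068131e-03,
       -1.49919356e-04, -1.59150994e-05]), 'ee_pos': array([ 0.15130241, -0.52826677,  0.24957899]), 'tool_rot': array([-5.64604767e-04,  7.98491430e-01, -6.02005655e-01, -5.55119502e-04]), 'contact_force': array([-0.29453301,  0.2572346 , -0.54599157]), 'moment': array([ 0.02904936, -0.01496762, -0.01319179]), 'grip_width': 0.9994255014899279}
```

View pics/scene0.png

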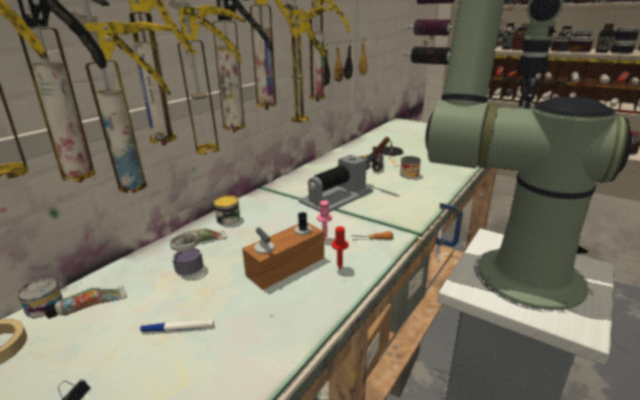

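View pics/top0.png

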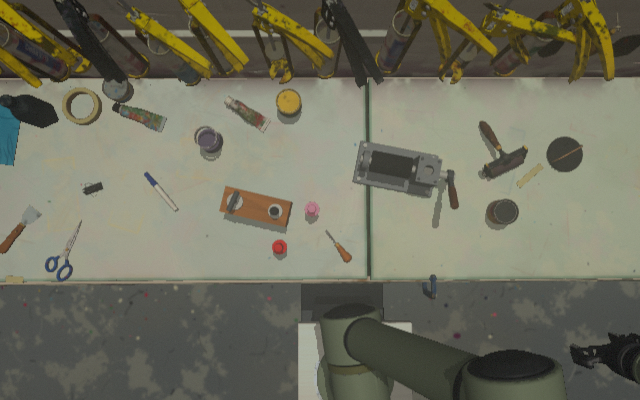

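The top view shows the rack at (256,208), with the T-pin at (234,203) and the black-grip pin at (274,211). Red (279,247) and pink (312,209) look-alikes stand next to it. The stand is at (400,168), its block hole near (429,170) and its lever at (452,190). The black-grip pin in the rack fits lock_pin, since red and pink are excluded. I'll enlarge both areas to confirm.

```bash
python3 - <<'E'
import cv2,numpy as np
t=cv2.imread("pics/top0.png");s=cv2.imread("pics/scene0.png")
a=cv2.resize(t[130:230,345:475],None,fx=6,fy=6,interpolation=cv2.INTER_CUBIC);cv2.imwrite("pics/c1.png",a[:600,:780])
b=cv2.resize(t[175:260,210:330],None,fx=6,fy=6,interpolation=cv2.INTER_CUBIC);cv2.imwrite("pics/c2.png",b)
c=cv2.resize(s[140:290,235:435],None,fx=4,fy=4,interpolation=cv2.INTER_CUBIC);cv2.imwrite("pics/c3.png",c)
E
```

```text
(no output)
```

View pics/c1.png

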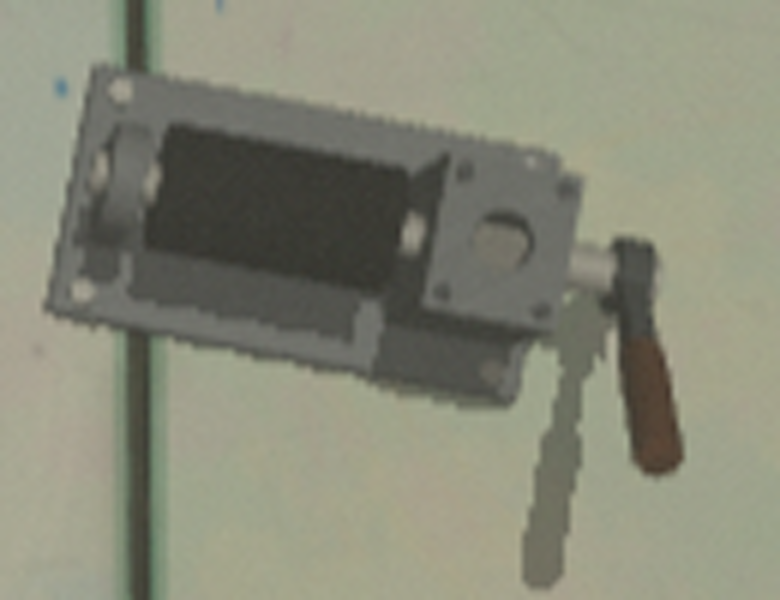

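View pics/c2.png

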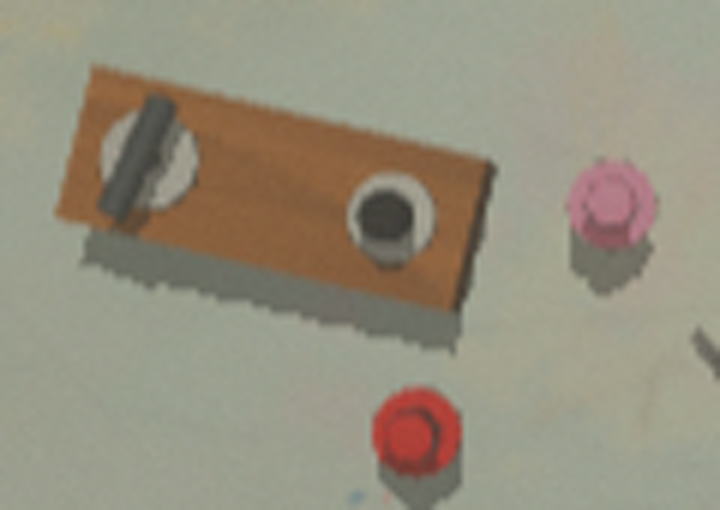

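View pics/c3.png

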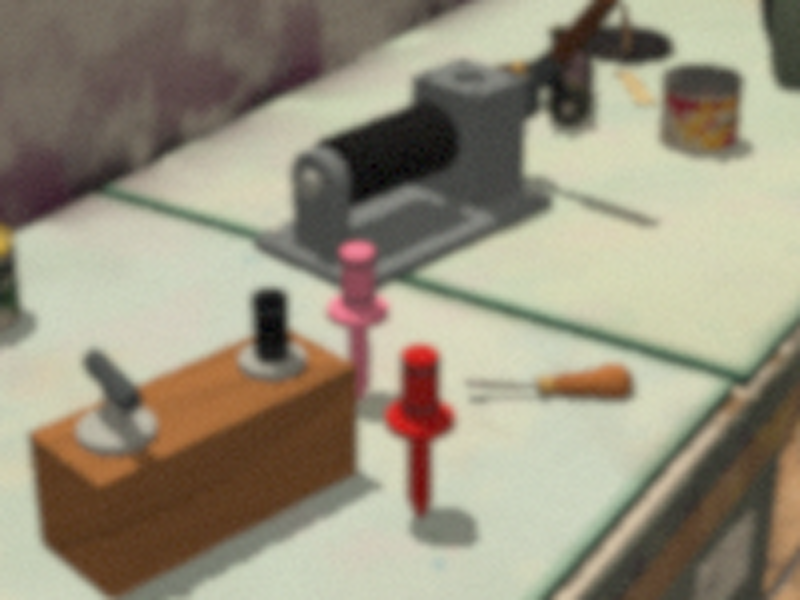

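```bash
cat > h.py <<'E'
import numpy as np
from scipy.spatial.transform import Rotation as R
from rig import sensors,cams,ctrl
C={n:cams.calibration(n) for n in("scene","top")}
def ray(n,u,v):
    c=C[n];q=c["attitude"];r=R.from_quat([q[1],q[2],q[3],q[0]])
    return c["xyz"],r.apply([(u-c["cx"])/c["fx"],(v-c["cy"])/c["fy"],1])
def onz(n,u,v,z):
    o,d=ray(n,u,v);return o+d*(z-o[2])/d[2]
def proj(n,p):
    c=C[n];q=c["attitude"];r=R.from_quat([q[1],q[2],q[3],q[0]])
    x=r.inv().apply(np.array(p)-c["xyz"]);return c["fx"]*x[0]/x[2]+c["cx"],c["fy"]*x[1]/x[2]+c["cy"]
E
python3 - <<'E'
from h import *
import cv2
def c(x,y,f,x0,y0): return (x+.5)/f-.5+x0,(y+.5)/f-.5+y0
P=lambda x,y,z:onz("top",*c(x,y,6,345,130),z)
k=[P(*p,.108) for p in[(447,150),(580,178),(553,333),(422,308)]]
print("corners",np.round(k,4));m=np.mean(k,0);print("mean",m,"hole",P(503,240,.108))
y=(k[0]-k[1])+(k[3]-k[2]);x=(k[0]-k[3])+(k[1]-k[2])
print("yaw y",np.degrees(np.arctan2(-y[0],y[1])),"yaw x",np.degrees(np.arctan2(x[1],x[0])))
print([np.linalg.norm(k[i]-k[(i+1)%4]) for i in range(4)])
# scene hole check
S=lambda x,y,z:onz("scene",*c(x,y,4,235,140),z)
print("scene hole",S(468,76,.108))
t=cv2.imread("pics/top0.png")
Q=lambda x,y,z:onz("top",*c(x,y,6,210,175),z)
print("flange top",Q(391,215,.081),"grip top",Q(386,215,.121))
print("scene flange c",S(272,360,.081),"grip top",S(270,296,.121))
print("T flange",Q(149,160,.081),"Tbar ends",Q(158,102,.116),Q(115,215,.116))
print("rack corners",[Q(*p,.075).round(4) for p in[(93,65),(492,160),(455,312),(55,215)]])
print("red top",Q(410,436,.108),"pink",Q(610,202,.108), "red flange scene",S(420,416,.065),"pink",S(358,310,.065))
# lever
a=np.radians((np.degrees(np.arctan2(-y[0],y[1]))+np.degrees(np.arctan2(x[1],x[0])))/2)
ex=np.array([np.cos(a),np.sin(a),0]);ey=np.array([-np.sin(a),np.cos(a),0])
ax=m-[0,0,.038]
lp=ax-.065*ey
o,d=ray("top",*c(660,470,6,345,130))
s=((lp-o)@ey)/(d@ey);p=o+d*s
print("lever tip",p,(p-lp)@ex,p[2]-lp[2])
E
```

```text
corners [[ 0.6064 -0.1651  0.108 ]
 [ 0.5938 -0.2231  0.108 ]
 [ 0.5261 -0.2102  0.108 ]
 [ 0.5373 -0.1532  0.108 ]]
mean [ 0.56590788 -0.18791974  0.108     ] hole [ 0.56684524 -0.1890177   0.108     ]
yaw y -11.674160219620617 yaw x -10.286579582359554
[np.float64(0.059325496528885184), np.float64(0.06892681388212901), np.float64(0.058081267229909944), np.float64(0.07006406665665792)]
scene hole [ 0.56770334 -0.19073842  0.108     ]
flange top [0.46303779 0.21492815 0.081     ] grip top [0.46222104 0.2134901  0.121     ]
scene flange c [0.45785631 0.21959311 0.081     ] grip top [0.46003745 0.21625325 0.121     ]
T flange [0.48796685 0.32165924 0.081     ] Tbar ends [0.51152498 0.31184928 0.116     ] [0.46301773 0.33019963 0.116     ]
rack corners [array([0.5306, 0.3476, 0.075 ]), array([0.4873, 0.1706, 0.075 ]), array([0.42  , 0.1872, 0.075 ]), array([0.464 , 0.3642, 0.075 ])]
red top [0.36712498 0.20449958 0.108     ] pink [0.46754301 0.1177626  0.108     ] red flange scene [0.36717735 0.20236152 0.065     ] pink [0.46668304 0.11736275 0.065     ]
lever tip [ 0.46437205 -0.23443145  0.18546614] -0.09081774913839356 0.11546613633348432
```

```bash
cat >> h.py <<'E'
def st():
    o=sensors.get_obs();q=o["tool_rot"];r=R.from_quat([q[1],q[2],q[3],q[0]]);M=r.as_matrix()
    print("t",round(o["time_s"],2),"pos",o["ee_pos"].round(4),"yawx",round(np.degrees(np.arctan2(M[1,0],M[0,0])),2),"zax",M[:,2].round(4),"F",o["contact_force"].round(2),"grip",round(o["grip_width"],3),"q6",o["q"][5].round(2))
    return o,r
def to(*ts):
    """tool-frame mm deltas through world targets, for constant current orientation"""
    o,r=st();p=o["ee_pos"]
    for t in ts:
        d=r.inv().apply((np.array(t)-p)*1000);print("->",np.round(t,4),"delta",d.round(1),"len",round(np.linalg.norm(d)));p=np.array(t)
H=np.array([.5668,-.1892,.108]);A=np.radians(-11.)
ex=np.array([np.cos(A),np.sin(A),0]);ey=np.array([-np.sin(A),np.cos(A),0])
LP=H-.065*ey-[0,0,.038]
E
```

>>> send_rows([
  [0, 0, 0],
  [0, 0, 0],
  [0, 0, 0],
  [0, 0, 0],
], claw=[0, 0, 0, 0], roll=[0.117, 0.117, 0.117, 0.117], newtons=30)

```text
time_s: 0.5
ee_pos: [0.1513, -0.5284, 0.2498]
tool_rot: [0.0, -0.635, 0.772, 0.0]
contact_force: [-0.9, 0.6, 0.3]
grip_width: 0.328
```

```bash
python3 - <<'E'
from h import *
print(LP)
f=lambda d,z: LP*[1,1,0]-d*ex+[0,0,z]
to(f(.075,.25),f(.075,.205),f(.11,.099))
E
```

```text
[ 0.55439742 -0.25300577  0.07      ]
t 0.5 pos [ 0.1513 -0.5284  0.2498] yawx -101.12 zax [-1.e-04  1.e-03 -1.e+00] F [-0.94  0.56  0.27] grip 0.328 q6 1.91
-> [ 0.4808 -0.2387  0.25  ] delta [-3.478e+02 -2.674e+02  1.000e-01] len 439
-> [ 0.4808 -0.2387  0.205 ] delta [ 0. -0. 45.] len 45
-> [ 0.4464 -0.232   0.099 ] delta [  0.2  35.  106. ] len 112
```

>>> send_rows([
  [-17, -13, 0],
  [-17, -13, 0],
  [-18, -14, 0],
  [-18, -14, 0],
  [-18, -14, 0],
  [-18, -14, 0],
  [-18, -14, 0],
  [-18, -14, 0],
  [-18, -14, 0],
  [-18, -14, 0],
], claw=[0, 0, 0, 0, 0, 0, 0, 0, 0, 0], roll=[0, 0, 0, 0, 0, 0, 0, 0, 0, 0])

```text
time_s: 1.5
ee_pos: [0.3209, -0.379, 0.2499]
tool_rot: [0.0, -0.637, 0.771, 0.0]
contact_force: [0.2, -0.0, -0.4]
grip_width: 0.0
```

>>> send_rows([
  [-18, -14, 0],
  [-18, -14, 0],
  [-18, -14, 0],
  [-18, -14, 0],
  [-18, -14, 0],
  [-18, -14, 0],
  [-18, -13, 0],
  [-18, -13, 0],
  [-16, -10, 0],
  [0, 0, 0],
], claw=[0, 0, 0, 0, 0, 0, 0, 0, 0, 0], roll=[0, 0, 0, 0, 0, 0, 0, 0, 0, 0])

```text
time_s: 2.5
ee_pos: [0.4692, -0.2437, 0.2498]
tool_rot: [0.0, -0.638, 0.77, 0.0]
contact_force: [-0.3, -0.2, 0.1]
grip_width: -0.0
```

```bash
python3 - <<'E'
from h import *
import cv2
f=lambda d,z: LP*[1,1,0]-d*ex+[0,0,z]
to(f(.075,.25),f(.075,.205),f(.11,.099))
for n in("scene","top"): cv2.imwrite(f"pics/{n}1.png",cams.snapshot(n))
a=cv2.resize(cv2.imread("pics/scene1.png")[100:220,300:460],None,fx=3,fy=3)
b=cv2.resize(cv2.imread("pics/top1.png")[110:250,340:500],None,fx=3,fy=3)
b=b[:360];cv2.imwrite("pics/m1.png",cv2.resize(np.hstack([a,b]),(800,300)))
E
```

```text
t 2.5 pos [ 0.4692 -0.2437  0.2498] yawx -100.67 zax [-4.e-04  9.e-04 -1.e+00] F [-0.35 -0.16  0.1 ] grip -0.0 q6 2.71
-> [ 0.4808 -0.2387  0.25  ] delta [ -7.1 -10.4  -0.2] len 13
-> [ 0.4808 -0.2387  0.205 ] delta [ 0. -0. 45.] len 45
-> [ 0.4464 -0.232   0.099 ] delta [-1.00e-01  3.49e+01  1.06e+02] len 112
```

View pics/m1.png

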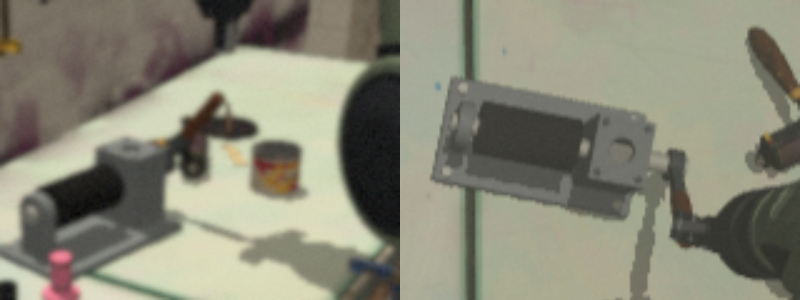

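>>> send_rows([
  [-4, -5, 0],
  [-3, -5, 0],
  [0, 0, 15],
  [0, 0, 15],
  [0, 0, 12],
  [0, 0, 0],
  [0, 0, 0],
], claw=[0, 0, 0, 0, 0, 0, 0], roll=[0, 0, 0, 0, 0, 0, 0])

```text
time_s: 3.3
ee_pos: [0.4794, -0.2405, 0.2083]
tool_rot: [-0.0, -0.637, 0.771, 0.0]
contact_force: [-0.9, -0.6, 0.1]
grip_width: 0.002
```

```bash
python3 - <<'E'
from h import *
import cv2
f=lambda d,z: LP*[1,1,0]-d*ex+[0,0,z]
to(f(.075,.205),f(.11,.099))
for n in("scene","top"): cv2.imwrite(f"pics/{n}2.png",cams.snapshot(n))
a=cv2.resize(cv2.imread("pics/scene2.png")[100:220,300:460],None,fx=3,fy=3)
b=cv2.resize(cv2.imread("pics/top2.png")[110:250,340:500],None,fx=3,fy=3)
b=b[:360];cv2.imwrite("pics/m2.png",cv2.resize(np.hstack([a,b]),(800,300)))
E
```

```text
t 3.3 pos [ 0.4794 -0.2405  0.2083] yawx -100.86 zax [-3.e-04  3.e-04 -1.e+00] F [-0.94 -0.64  0.09] grip 0.002 q6 2.73
-> [ 0.4808 -0.2387  0.205 ] delta [-2.  -1.   3.3] len 4
-> [ 0.4464 -0.232   0.099 ] delta [-1.00e-01  3.50e+01  1.06e+02] len 112
```

View pics/m2.png

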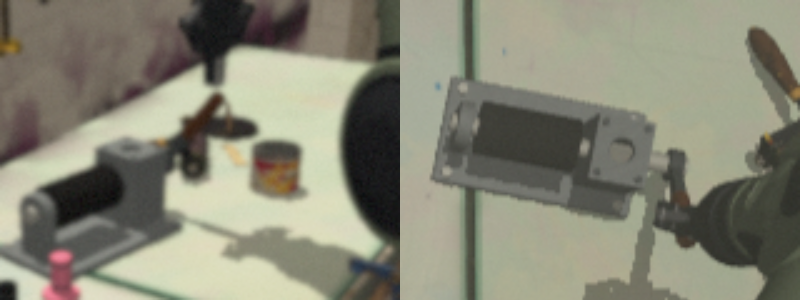

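```bash
python3 - <<'E'
from h import *
import cv2
p=np.array([.4794,-.2405,.2083])
for n in ("top","scene"):
  print(n,proj(n,p),proj(n,p-[0,0,.019]),proj(n,p+[0,0,.06]), "lever r=.1/.14 a=.9",[proj(n,LP-r*np.cos(.9)*ex+[0,0,r*np.sin(.9)]) for r in(0,.06,.1,.14)])
a=cv2.resize(cv2.imread("pics/scene2.png")[100:200,350:450],None,fx=5,fy=5,interpolation=2)
b=cv2.resize(cv2.imread("pics/top2.png")[130:230,400:460],None,fx=5,fy=5,interpolation=2)
cv2.imwrite("pics/m3.png",np.hstack([a,b]))
E
```

```text
top (np.float64(459.6040457100016), np.float64(201.41316395422405)) (np.float64(457.3827333233115), np.float64(201.71240833964734)) (np.float64(467.1114179004885), np.float64(200.4018073387623)) lever r=.1/.14 a=.9 [(np.float64(449.05585375904883), np.float64(175.527056287807)), (np.float64(451.3513445165122), np.float64(187.96570388952432)), (np.float64(452.9813676885949), np.float64(196.79836146143936)), (np.float64(454.6986165575243), np.float64(206.10367164646692))]
scene (np.float64(385.37285043288887), np.float64(128.23808644446308)) (np.float64(385.04212284990194), np.float64(134.24338403228558)) (np.float64(386.4467324134628), np.float64(108.7387123393314)) lever r=.1/.14 a=.9 [(np.float64(364.3594355291375), np.float64(164.62956277359302)), (np.float64(373.7609058842355), np.float64(153.7927025059568)), (np.float64(380.40136824376106), np.float64(146.13839312831215)), (np.float64(387.3655254460591), np.float64(138.11096809450018))]
```

View pics/m3.png

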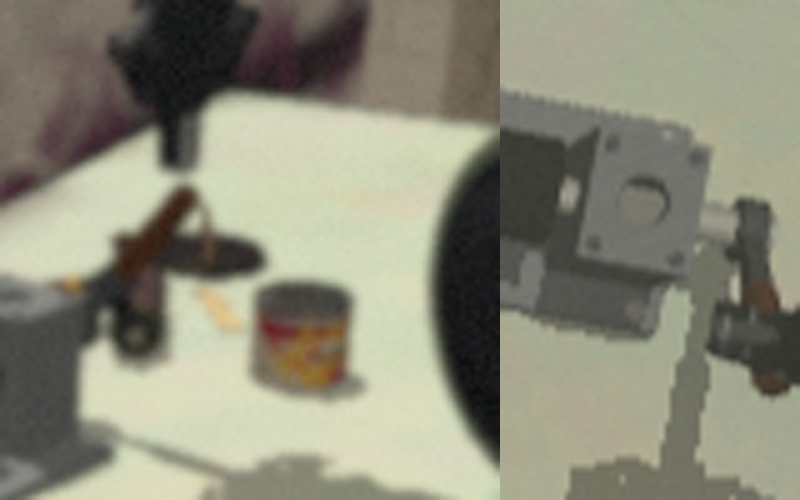

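>>> send_rows([
  [-2, -10, 0],
  [0, -2, 7],
  [0, 0, 7],
  [0, 0, 6],
  [0, 4, 4],
  [0, 4, 5],
  [0, 4, 5],
  [0, 4, 5],
  [0, 4, 6],
  [0, 4, 6],
], claw=[0, 0, 0, 0, 0, 0, 0, 0, 0, 0], roll=[0, 0, 0, 0, 0, 0, 0, 0, 0, 0])

```text
time_s: 4.4
ee_pos: [0.4675, -0.236, 0.1568]
tool_rot: [-0.0, -0.637, 0.771, 0.0]
contact_force: [-0.2, -0.3, 3.4]
grip_width: 0.002
```

```bash
python3 - <<'E'
from h import *
f=lambda d,z: LP*[1,1,0]-d*ex+[0,0,z]
to(f(.105,.099))
E
```

```text
t 4.4 pos [ 0.4675 -0.236   0.1568] yawx -100.85 zax [-3.e-04 -0.e+00 -1.e+00] F [-0.21 -0.27  3.4 ] grip 0.002 q6 2.72
-> [ 0.4513 -0.233   0.099 ] delta [ 0.  16.4 57.8] len 60
```

>>> send_rows([
  [0, 3, 6],
  [0, 3, 6],
  [0, 2, 6],
  [0, 2, 6],
  [0, 2, 6],
  [0, 2, 6],
  [0, 1, 6],
  [0, 0, 5],
  [0, 0, 4],
  [0, 0, 0],
], claw=[0, 0, 0, 0, 0, 0, 0, 0, 0, 0], roll=[0, 0, 0, 0, 0, 0, 0, 0, 0, 0])

```text
time_s: 5.4
ee_pos: [0.4533, -0.2331, 0.1056]
tool_rot: [0.0, -0.637, 0.771, 0.0]
contact_force: [-0.1, 0.1, 0.2]
grip_width: 0.001
```

>>> send_rows([
  [0, 0, 2],
  [0, 0, 2],
  [0, 0, 1],
  [0, 0, 0],
], claw=[0, 0, 0, 0], roll=[0, 0, 0, 0])

```text
time_s: 5.8
ee_pos: [0.4534, -0.2333, 0.1012]
tool_rot: [0.0, -0.637, 0.771, -0.0]
contact_force: [-0.3, -0.2, 0.4]
grip_width: -0.003
```

>>> send_rows([
  [0, 0, 2],
  [0, 0, 1],
  [0, 0, 0],
], claw=[0, 0, 0], roll=[0, 0, 0])

```text
time_s: 6.1
ee_pos: [0.4534, -0.2333, 0.0989]
tool_rot: [0.0, -0.637, 0.771, -0.0]
contact_force: [-3.1, 1.3, 7.9]
grip_width: -0.003
```

```bash
python3 - <<'E'
from h import *
import cv2
st()
for n in("scene","top"): cv2.imwrite(f"pics/{n}4.png",cams.snapshot(n))
a=cv2.resize(cv2.imread("pics/scene4.png")[100:200,350:450],None,fx=5,fy=5,interpolation=2)
b=cv2.resize(cv2.imread("pics/top4.png")[130:230,400:460],None,fx=5,fy=5,interpolation=2)
cv2.imwrite("pics/m4.png",np.hstack([a,b]))
E
```

```text
t 6.1 pos [ 0.4534 -0.2333  0.0989] yawx -100.84 zax [ 3.e-04 -3.e-04 -1.e+00] F [-3.06  1.28  7.89] grip -0.003 q6 2.71
```

View pics/m4.png

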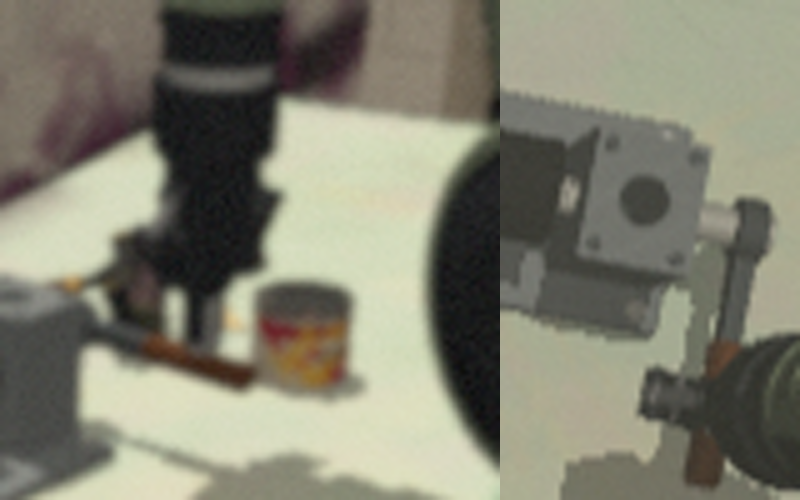

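The lever is level and the hole now looks dark, so the cross-hole is open. I'll press slightly more to confirm the stop.

>>> send_rows([
  [0, 0, 1],
  [0, 0, 1],
  [0, 0, 0],
], claw=[0, 0, 0], roll=[0, 0, 0])

```text
time_s: 6.5
ee_pos: [0.4534, -0.2334, 0.0986]
tool_rot: [0.0, -0.637, 0.771, -0.001]
contact_force: [-6.9, 4.0, 24.7]
grip_width: 0.002
```

On the stop: force jumped to 25 N with 0.3 mm of travel. Now I'll lift off.

>>> send_rows([
  [0, 0, -10],
  [0, 0, -20],
  [0, 0, -30],
  [0, 0, -30],
  [0, 0, -30],
  [0, 0, -31],
  [0, 0, 0],
  [0, 0, 0],
  [0, 0, 0],
  [0, 0, 0],
], claw=[0, 0, 0, 45, 45, 45, 45, 45, 45, 45], roll=[0, 0, -0.14, -0.14, -0.14, -0.14, -0.14, -0.14, -0.14, -0.14])

```text
time_s: 7.5
ee_pos: [0.4537, -0.2334, 0.2473]
tool_rot: [-0.0, 0.95, -0.312, 0.0]
contact_force: [-0.3, -0.1, 0.1]
grip_width: 0.528
```

```bash
python3 - <<'E'
from h import *
import cv2
to([.461,.2145,.25],[.461,.2145,.106])
cv2.imwrite("pics/top5.png",cams.snapshot("top"))
b=cv2.resize(cv2.imread("pics/top5.png")[130:230,400:500],None,fx=5,fy=5,interpolation=2)
cv2.imwrite("pics/m5.png",b)
E
```

```text
t 7.5 pos [ 0.4537 -0.2334  0.2473] yawx -36.34 zax [ 9.e-04 -2.e-04 -1.e+00] F [-0.31 -0.13  0.09] grip 0.528 q6 1.58
-> [0.461  0.2145 0.25  ] delta [-259.5 -365.1   -2.7] len 448
-> [0.461  0.2145 0.106 ] delta [-1.00e-01  1.00e-01  1.44e+02] len 144
```

View pics/m5.png

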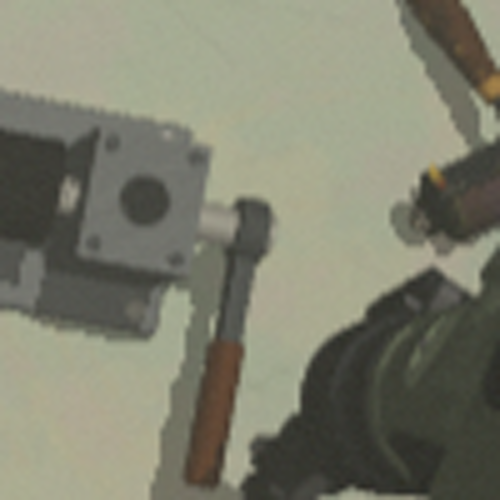

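>>> send_rows([
  [-10, -15, 0],
  [-16, -22, 0],
  [-16, -22, 0],
  [-16, -22, 0],
  [-16, -22, 0],
  [-16, -22, 0],
  [-16, -22, 0],
  [-16, -22, 0],
  [-16, -22, 0],
  [-16, -22, 0],
], claw=[45, 45, 45, 45, 45, 45, 45, 45, 45, 45], roll=[0, 0, 0, 0, 0, 0, 0, 0, 0, 0])

```text
time_s: 8.55
ee_pos: [0.4572, 0.0307, 0.2473]
tool_rot: [-0.0, 0.949, -0.316, 0.0]
contact_force: [-0.2, -1.0, 0.1]
grip_width: 0.524
```

>>> send_rows([
  [-16, -22, 0],
  [-16, -22, 0],
  [-16, -22, 0],
  [-16, -22, 0],
  [-16, -22, 0],
  [-16, -22, 0],
  [-9, -20, 0],
  [0, 0, 0],
  [0, 0, 0],
  [0, 0, 0],
], claw=[45, 45, 45, 45, 45, 45, 45, 45, 45, 45], roll=[0, 0, 0, 0, 0, 0, 0, 0, 0, 0])

```text
time_s: 9.55
ee_pos: [0.4634, 0.2135, 0.2471]
tool_rot: [0.0, 0.949, -0.315, -0.0]
contact_force: [-0.2, -0.1, 0.1]
grip_width: 0.528
```

```bash
python3 - <<'E'
from h import *
to([.462,.2145,.25],[.462,.2145,.16],[.462,.2145,.106])
E
```

```text
t 9.55 pos [0.4634 0.2135 0.2471] yawx -36.76 zax [-4.e-04 -4.e-04 -1.e+00] F [-0.15 -0.08  0.07] grip 0.528 q6 2.5
-> [0.462  0.2145 0.25  ] delta [-1.7 -0.  -2.9] len 3
-> [0.462  0.2145 0.16  ] delta [ 0.  -0.1 90. ] len 90
-> [0.462  0.2145 0.106 ] delta [ 0. -0. 54.] len 54
```

>>> send_rows([
  [-2, 0, 22],
  [0, 0, 25],
  [0, 0, 25],
  [0, 0, 15],
  [0, 0, 0],
], claw=[45, 45, 45, 45, 45], roll=[0, 0, 0, 0, 0])

```text
time_s: 10.05
ee_pos: [0.4604, 0.2138, 0.1584]
tool_rot: [0.001, 0.949, -0.316, -0.002]
contact_force: [-0.3, -0.1, 0.0]
grip_width: 0.523
```

```bash
python3 - <<'E'
from h import *
import cv2
to([.462,.2145,.107])
for n in("scene","top"): cv2.imwrite(f"pics/{n}6.png",cams.snapshot(n))
a=cv2.resize(cv2.imread("pics/scene6.png")[170:290,240:360],None,fx=4,fy=4,interpolation=2)
b=cv2.resize(cv2.imread("pics/top6.png")[150:270,220:300],None,fx=4,fy=4,interpolation=2)
cv2.imwrite("pics/m6.png",np.hstack([a,b]))
E
```

```text
t 10.05 pos [0.4604 0.2138 0.1584] yawx -36.79 zax [-0.0041 -0.0014 -1.    ] F [-0.33 -0.08  0.02] grip 0.523 q6 2.5
-> [0.462  0.2145 0.107 ] delta [ 1.  -1.7 51.4] len 51
```

View pics/m6.png

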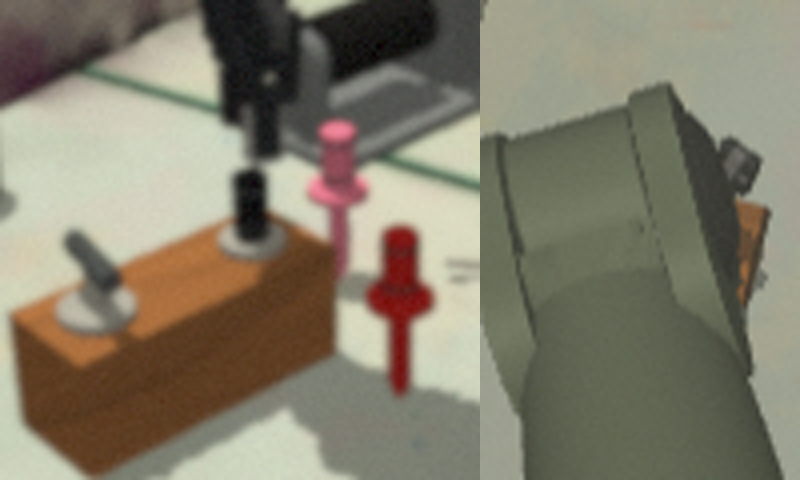

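```bash
python3 - <<'E'
from h import *
for p in([.4604,.2138,.1584],[.4604,.2138,.1394],[.462,.2145,.121],[.462,.2145,.081]):
  u=proj("scene",p);print(p,u,(u[0]-240)*4,(u[1]-170)*4)
E
python3 - <<'E'
import cv2
cv2.imwrite("pics/m7.png",cv2.resize(cv2.imread("pics/scene6.png")[170:250,270:350],None,fx=7,fy=7,interpolation=2))
E
```

```text
[0.4604, 0.2138, 0.1584] (np.float64(302.0590592693951), np.float64(198.5135619706748)) 248.23623707758043 114.0542478826992
[0.4604, 0.2138, 0.1394] (np.float64(302.3562046542622), np.float64(206.02119787739593)) 249.4248186170489 144.08479150958374
[0.462, 0.2145, 0.121] (np.float64(301.8998595142221), np.float64(213.10795653465368)) 247.5994380568884 172.43182613861472
[0.462, 0.2145, 0.081] (np.float64(302.511385666618), np.float64(228.21762333068574)) 250.0455426664721 232.87049332274296
```

View pics/m7.png

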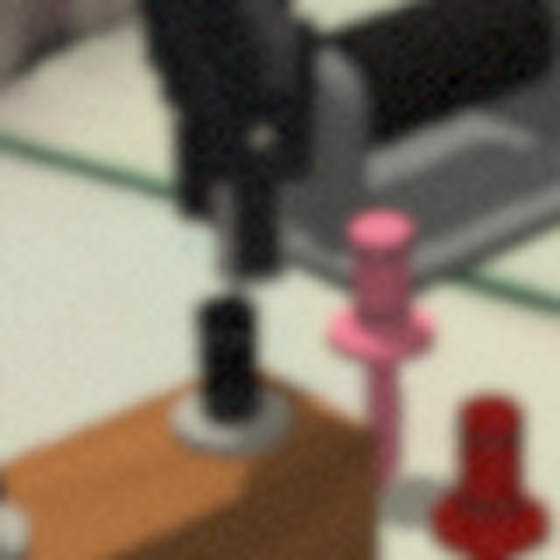

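>>> send_rows([
  [1, -1, 10],
  [0, -1, 12],
  [0, 0, 12],
  [0, 0, 11],
  [0, 0, 6],
  [0, 0, 0],
], claw=[45, 45, 45, 45, 45, 45], roll=[0, 0, 0, 0, 0, 0])

```text
time_s: 10.75
ee_pos: [0.463, 0.2161, 0.108]
tool_rot: [0.001, 0.949, -0.315, -0.001]
contact_force: [-0.3, -0.7, 0.2]
grip_width: 0.525
```

```bash
python3 - <<'E'
from h import *
import cv2
st()
for n in("scene",): cv2.imwrite(f"pics/{n}8.png",cams.snapshot(n))
cv2.imwrite("pics/m8.png",cv2.resize(cv2.imread("pics/scene8.png")[170:250,270:350],None,fx=7,fy=7,interpolation=2))
E
```

```text
t 10.75 pos [0.463  0.2161 0.108 ] yawx -36.66 zax [-2.3e-03 -7.0e-04 -1.0e+00] F [-0.26 -0.7   0.24] grip 0.525 q6 2.5
```

View pics/m8.png

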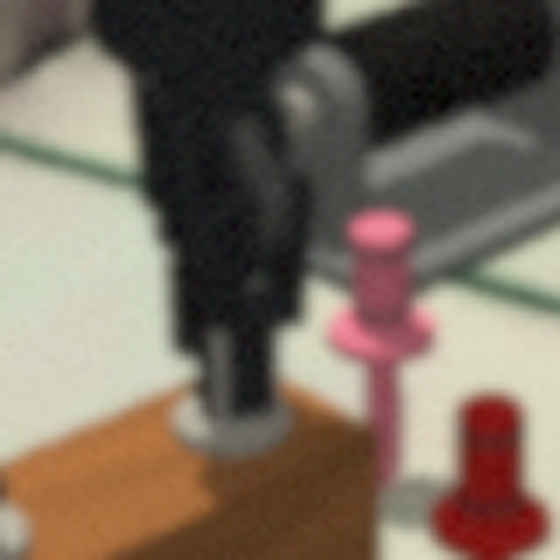

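Fingers straddle the grip with no contact force. Close.

>>> send_rows([
  [0, 0, 0],
  [0, 0, 0],
  [0, 0, 0],
  [0, 0, 0],
  [0, 0, 0],
  [0, 0, 0],
  [0, 0, 0],
], claw=[30, 20, 10, 10, 10, 10, 10], roll=[0, 0, 0, 0, 0, 0, 0], newtons=45)

```text
time_s: 11.5
ee_pos: [0.4643, 0.2165, 0.1098]
tool_rot: [-0.0, 0.949, -0.315, 0.0]
contact_force: [-0.7, 0.5, 6.4]
grip_width: 0.24
```

```bash
python3 - <<'E'
from h import *
st()
E
```

```text
t 11.5 pos [0.4643 0.2165 0.1098] yawx -36.67 zax [ 9.e-04  4.e-04 -1.e+00] F [-0.71  0.54  6.35] grip 0.24 q6 2.5
```

>>> send_rows([
  [0, 0, -4],
  [0, 0, -12],
  [0, 0, -20],
  [0, 0, -20],
  [0, 0, -22],
  [0, 0, -22],
  [0, 0, -20],
  [0, 0, -10],
  [0, 0, 0],
], claw=[10, 10, 10, 10, 10, 10, 10, 10, 10], roll=[0, 0, 0, 0, 0, 0, 0, 0, 0])

```text
time_s: 12.4
ee_pos: [0.4648, 0.2166, 0.2409]
tool_rot: [-0.001, 0.949, -0.315, 0.001]
contact_force: [0.3, -0.7, -1.6]
grip_width: 0.24
```

```bash
python3 - <<'E'
from h import *
import cv2
to([*H[:2],.24])
for n in("scene",): cv2.imwrite(f"pics/{n}9.png",cams.snapshot(n))
cv2.imwrite("pics/m9.png",cv2.resize(cv2.imread("pics/scene9.png")[120:260,230:370],None,fx=4,fy=4,interpolation=2))
E
```

```text
t 12.4 pos [0.4648 0.2166 0.2409] yawx -36.67 zax [ 2.8e-03  8.0e-04 -1.0e+00] F [ 0.33 -0.65 -1.58] grip 0.24 q6 2.5
-> [ 0.5668 -0.1892  0.24  ] delta [324.2 264.5   0.8] len 418
```

View pics/m9.png

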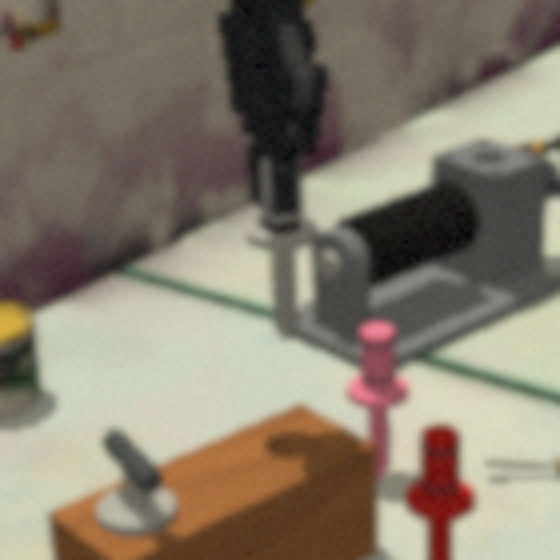

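>>> send_rows([
  [6, 5, 0],
  [12, 10, 0],
  [16, 13, 0],
  [16, 13, 0],
  [16, 13, 0],
  [16, 13, 0],
  [16, 13, 0],
  [16, 13, 0],
  [16, 13, 0],
  [16, 13, 0],
], claw=[10, 10, 10, 10, 10, 10, 10, 10, 10, 10], roll=[0, 0, 0, 0, 0, 0, 0, 0, 0, 0])

```text
time_s: 13.45
ee_pos: [0.5093, 0.0324, 0.2379]
tool_rot: [0.0, 0.949, -0.315, -0.001]
contact_force: [0.5, -0.3, -1.8]
grip_width: 0.244
```

>>> send_rows([
  [16, 13, 0],
  [16, 13, 0],
  [16, 13, 0],
  [16, 13, 0],
  [16, 13, 0],
  [16, 13, 0],
  [16, 13, 0],
  [16, 13, 0],
  [16, 13, 0],
  [16, 13, 0],
], claw=[10, 10, 10, 10, 10, 10, 10, 10, 10, 10], roll=[0, 0, 0, 0, 0, 0, 0, 0, 0, 0])

```text
time_s: 14.45
ee_pos: [0.5603, -0.1675, 0.2383]
tool_rot: [-0.0, 0.949, -0.315, -0.001]
contact_force: [0.9, 0.5, -2.6]
grip_width: 0.241
```

>>> send_rows([
  [10, 9, 0],
  [5, 5, 0],
  [0, 0, 0],
  [0, 0, 0],
], claw=[10, 10, 10, 10], roll=[0, 0, 0, 0])

```text
time_s: 14.85
ee_pos: [0.5642, -0.1858, 0.2392]
tool_rot: [-0.0, 0.949, -0.314, -0.0]
contact_force: [0.5, 0.1, -1.0]
grip_width: 0.242
```

```bash
python3 - <<'E'
from h import *
import cv2
to([*H[:2],.21])
for n in("scene","top"): cv2.imwrite(f"pics/{n}10.png",cams.snapshot(n))
a=cv2.resize(cv2.imread("pics/scene10.png")[100:200,300:420],None,fx=5,fy=5,interpolation=2)
cv2.imwrite("pics/m10.png",a)
for p in(H,):print((np.array(proj("scene",p))-[300,100])*5)
o=sensors.get_obs()["ee_pos"]
for dz in(.029,.035,.097): print((np.array(proj("scene",o-[0,0,dz]))-[300,100])*5)
E
```

```text
t 14.85 pos [ 0.5642 -0.1858  0.2392] yawx -36.65 zax [-3.e-04  6.e-04 -1.e+00] F [ 0.51  0.11 -1.05] grip 0.242 q6 1.77
-> [ 0.5668 -0.1892  0.21  ] delta [ 4.1  1.1 29.2] len 30
[258.12451982 294.0834806 ]
[261.60204348 139.75707947]
[261.42415976 149.25464249]
[259.62859955 245.12314514]
```

View pics/m10.png

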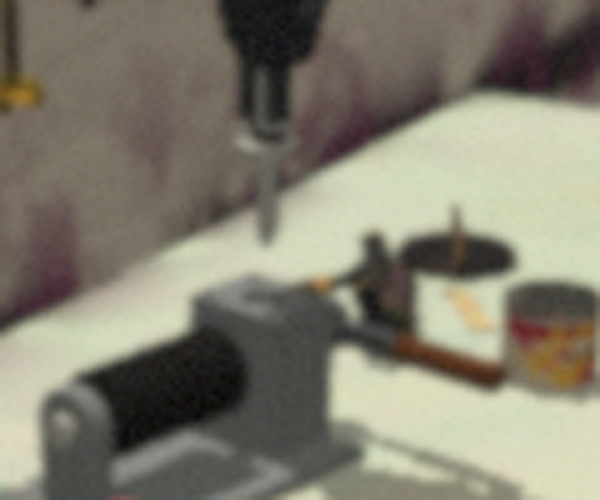

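View pics/top10.png

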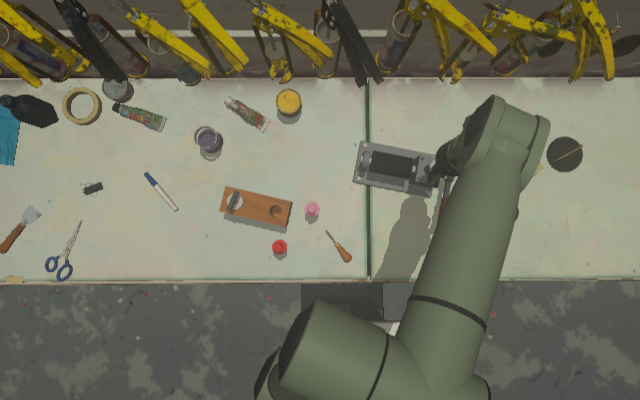

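>>> send_rows([
  [2, -1, 0],
  [2, -1, 5],
  [0, 0, 12],
  [0, 0, 10],
  [0, 0, 0],
], claw=[10, 10, 10, 10, 10], roll=[0, 0, 0, 0, 0])

```text
time_s: 15.45
ee_pos: [0.5674, -0.1864, 0.2097]
tool_rot: [-0.0, 0.949, -0.315, -0.002]
contact_force: [0.1, 0.1, -2.3]
grip_width: 0.239
```

```bash
python3 - <<'E'
from h import *
import cv2
to([.5687,-.1868,.18])
for n in("scene",): cv2.imwrite(f"pics/{n}11.png",cams.snapshot(n))
a=cv2.resize(cv2.imread("pics/scene11.png")[110:190,320:400],None,fx=7,fy=7,interpolation=2)
cv2.imwrite("pics/m11.png",a)
print((np.array(proj("scene",H))-[320,110])*7)
E
```

```text
t 15.45 pos [ 0.5674 -0.1864  0.2097] yawx -36.66 zax [-0.0039  0.0018 -1.    ] F [ 0.12  0.13 -2.33] grip 0.239 q6 1.77
-> [ 0.5687 -0.1868  0.18  ] delta [ 1.4 -0.5 29.7] len 30
[221.37432775 341.71687285]
```

View pics/m11.png

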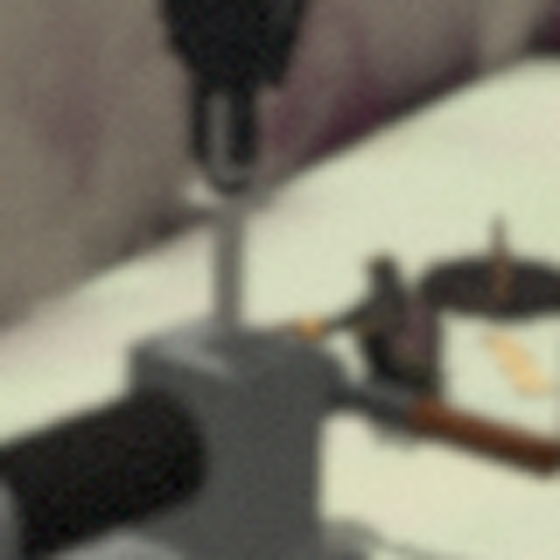

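>>> send_rows([
  [1, -1, 0],
  [1, -1, 0],
  [0, 0, 4],
  [0, 0, 4],
  [0, 0, 4],
  [0, 0, 0],
], claw=[10, 10, 10, 10, 10, 10], roll=[0, 0, 0, 0, 0, 0])

```text
time_s: 16.1
ee_pos: [0.571, -0.1865, 0.1994]
tool_rot: [-0.0, 0.949, -0.315, -0.001]
contact_force: [0.7, 0.5, -0.6]
grip_width: 0.241
```

```bash
python3 - <<'E'
from h import *
import cv2
st()
for n in("scene",): cv2.imwrite(f"pics/{n}12.png",cams.snapshot(n))
a=cv2.resize(cv2.imread("pics/scene12.png")[110:190,320:400],None,fx=7,fy=7,interpolation=2)
cv2.imwrite("pics/m12.png",a)
E
```

```text
t 16.1 pos [ 0.571  -0.1865  0.1994] yawx -36.67 zax [-1.4e-03  6.0e-04 -1.0e+00] F [ 0.73  0.51 -0.57] grip 0.241 q6 1.77
```

View pics/m12.png

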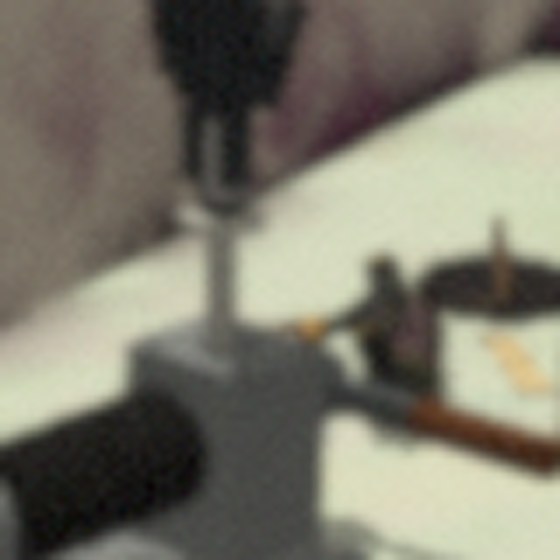

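>>> send_rows([
  [-1, 0, 3],
  [0, 0, 4],
  [0, 0, 4],
  [0, 0, 4],
  [0, 0, 0],
], claw=[10, 10, 10, 10, 10], roll=[0, 0, 0, 0, 0])

```text
time_s: 16.65
ee_pos: [0.5703, -0.1859, 0.1844]
tool_rot: [-0.0, 0.949, -0.315, -0.001]
contact_force: [0.3, -0.4, -0.1]
grip_width: 0.241
```

```bash
python3 - <<'E'
from h import *
import cv2
st()
for n in("scene",): cv2.imwrite(f"pics/{n}13.png",cams.snapshot(n))
a=cv2.resize(cv2.imread("pics/scene13.png")[110:190,320:400],None,fx=7,fy=7,interpolation=2)
cv2.imwrite("pics/m13.png",a)
E
```

```text
t 16.65 pos [ 0.5703 -0.1859  0.1844] yawx -36.67 zax [-1.2e-03  6.0e-04 -1.0e+00] F [ 0.33 -0.44 -0.13] grip 0.241 q6 1.77
```

View pics/m13.png

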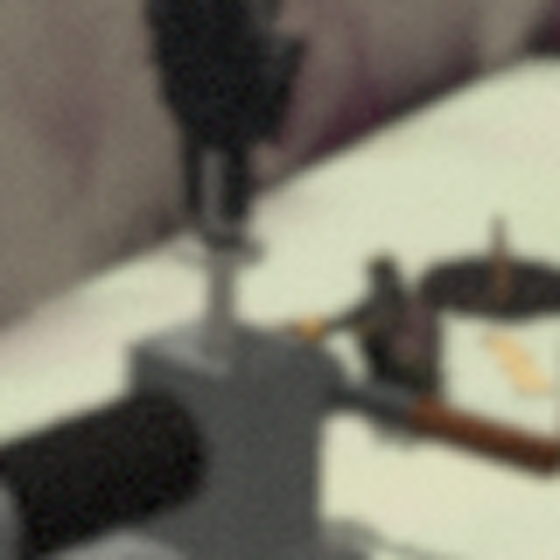

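The pin is in the hole with no contact force. Lower on.

>>> send_rows([
  [0, 0, 5],
  [0, 0, 5],
  [0, 0, 5],
  [0, 0, 5],
  [0, 0, 5],
  [0, 0, 5],
  [0, 0, 4],
  [0, 0, 0],
], claw=[10, 10, 10, 10, 10, 10, 10, 10], roll=[0, 0, 0, 0, 0, 0, 0, 0])

```text
time_s: 17.5
ee_pos: [0.5704, -0.1859, 0.1505]
tool_rot: [-0.0, 0.949, -0.315, -0.001]
contact_force: [-0.3, -0.5, -0.8]
grip_width: 0.236
```

>>> send_rows([
  [0, 0, 2],
  [0, 0, 2],
  [0, 0, 1],
  [0, 0, 0],
], claw=[10, 10, 10, 10], roll=[0, 0, 0, 0])

```text
time_s: 17.9
ee_pos: [0.5707, -0.1861, 0.1462]
tool_rot: [-0.0, 0.949, -0.315, -0.0]
contact_force: [0.8, 0.3, -0.7]
grip_width: 0.244
```

>>> send_rows([
  [0, 0, 1],
  [0, 0, 1],
  [0, 0, 1],
  [0, 0, 0],
], claw=[10, 10, 10, 10], roll=[0, 0, 0, 0])

```text
time_s: 18.3
ee_pos: [0.5706, -0.1861, 0.1431]
tool_rot: [-0.0, 0.949, -0.315, -0.0]
contact_force: [0.1, -0.9, -0.8]
grip_width: 0.239
```

>>> send_rows([
  [0, 0, 1],
  [0, 0, 0],
  [0, 0, 0],
], claw=[10, 10, 10], roll=[0, 0, 0])

```text
time_s: 18.6
ee_pos: [0.5708, -0.1861, 0.1429]
tool_rot: [0.0, 0.949, -0.315, 0.0]
contact_force: [-2.1, 1.2, 4.7]
grip_width: 0.242
```

Flange touched at TCP z=0.1429 m, and about 0.1428 was expected. I'll press slightly, then release and look.

>>> send_rows([
  [0, 0, 1],
  [0, 0, 0],
  [0, 0, -1],
  [0, 0, 0],
  [0, 0, 0],
  [0, 0, 0],
  [0, 0, 0],
  [0, 0, 0],
], claw=[10, 10, 22, 26, 32, 40, 45, 45], roll=[0, 0, 0, 0, 0, 0, 0, 0])

```text
time_s: 19.4
ee_pos: [0.5708, -0.1861, 0.1421]
tool_rot: [-0.0, 0.949, -0.315, -0.0]
contact_force: [-0.0, -0.5, 0.3]
grip_width: 0.524
```

```bash
python3 - <<'E'
from h import *
import cv2
st()
for n in("scene",): cv2.imwrite(f"pics/{n}14.png",cams.snapshot(n))
a=cv2.resize(cv2.imread("pics/scene14.png")[110:190,320:400],None,fx=7,fy=7,interpolation=2)
cv2.imwrite("pics/m14.png",a)
E
```

```text
t 19.4 pos [ 0.5708 -0.1861  0.1421] yawx -36.67 zax [-1.e-04  1.e-04 -1.e+00] F [-0.02 -0.46  0.31] grip 0.524 q6 1.77
```

View pics/m14.png

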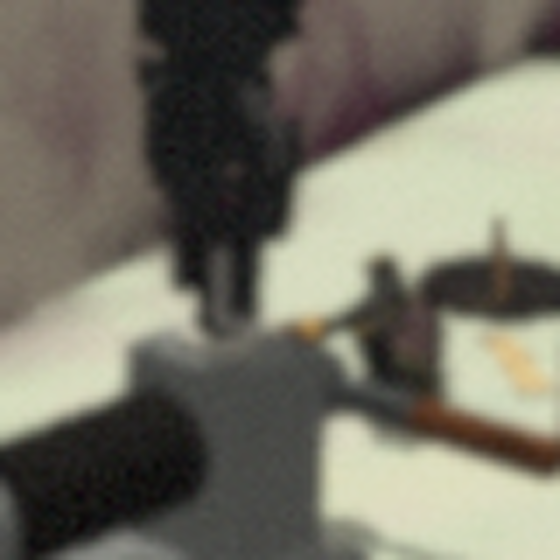

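>>> send_rows([
  [0, 0, -5],
  [0, 0, -10],
  [0, 0, -20],
  [0, 0, -25],
  [0, 0, -25],
  [0, 0, -25],
  [-5, 20, -10],
  [-10, 35, 0],
  [-10, 35, 0],
  [-10, 35, 0],
], claw=[45, 45, 45, 45, 45, 45, 45, 45, 45, 45], roll=[0, 0, 0, 0, 0, 0, 0, 0, 0, 0])

```text
time_s: 20.45
ee_pos: [0.4673, -0.2661, 0.2635]
tool_rot: [0.0, 0.949, -0.314, 0.001]
contact_force: [0.7, -0.9, 0.8]
grip_width: 0.527
```

>>> send_rows([
  [0, 30, 0],
  [0, 25, 0],
  [0, 0, 0],
  [0, 0, 0],
], claw=[45, 45, 45, 45], roll=[0, 0, 0, 0])

```text
time_s: 20.85
ee_pos: [0.4352, -0.3099, 0.2631]
tool_rot: [-0.0, 0.949, -0.315, 0.001]
contact_force: [0.9, 0.6, -0.1]
grip_width: 0.527
```

```bash
python3 - <<'E'
from h import *
import cv2
st()
for n in("scene","top"): cv2.imwrite(f"pics/{n}15.png",cams.snapshot(n))
a=cv2.resize(cv2.imread("pics/scene15.png")[110:190,320:400],None,fx=5,fy=5,interpolation=2)
b=cv2.resize(cv2.imread("pics/top15.png")[140:220,400:475],None,fx=5,fy=5,interpolation=2)
cv2.imwrite("pics/m15.png",np.hstack([a,b]))
E
```

```text
t 20.85 pos [ 0.4352 -0.3099  0.2631] yawx -36.74 zax [ 1.1e-03 -3.0e-04 -1.0e+00] F [ 0.93  0.63 -0.07] grip 0.527 q6 1.45
```

View pics/m15.png

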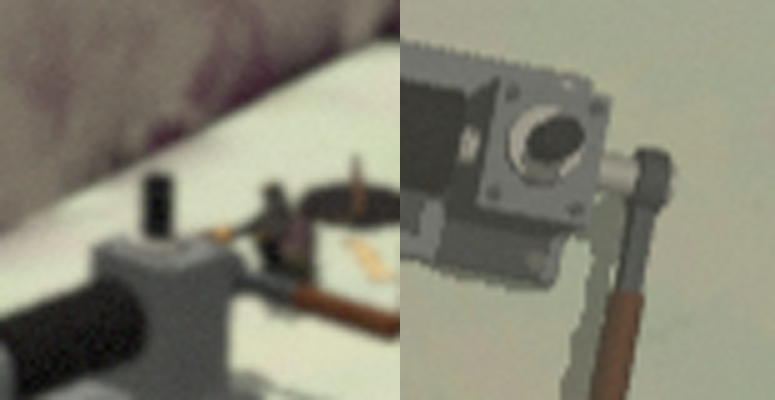

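View pics/top15.png

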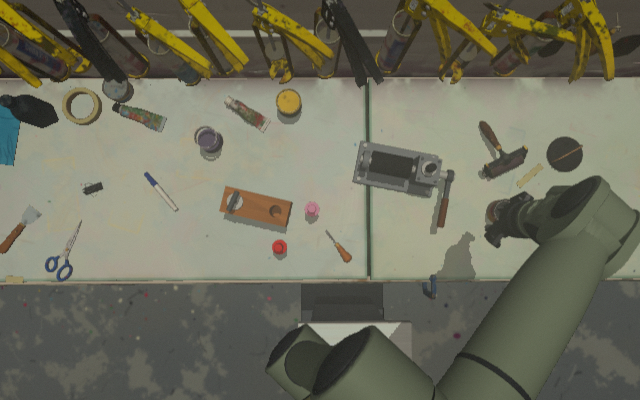

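```bash
python3 - <<'E'
from h import *
import cv2
F=onz("top",429,168.6,.114);print(F, proj("top",F+[0,0,.04]),proj("scene",F+[0,0,.04]),proj("scene",F))
a=cv2.resize(cv2.imread("pics/scene15.png")[130:180,330:380],None,fx=10,fy=10,interpolation=2)[:,:400]
b=cv2.resize(cv2.imread("pics/top15.png")[150:200,410:450],None,fx=10,fy=10,interpolation=2)
cv2.imwrite("pics/m16.png",np.hstack([a,b]))
E
```

```text
[ 0.5687919  -0.18923239  0.114     ] (np.float64(432.5458195723364), np.float64(166.93306650025184)) (np.float64(351.3388410182833), np.float64(144.92958530122755)) (np.float64(351.12301731320827), np.float64(156.9289612625831))
```

View pics/m16.png

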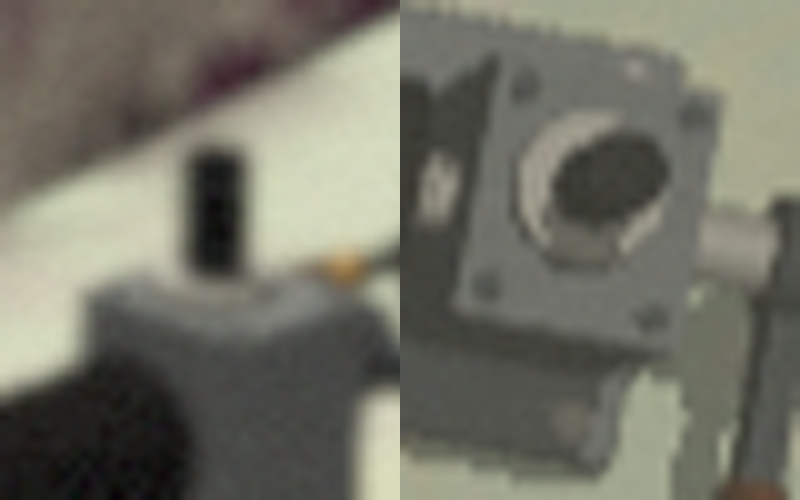

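The enlarged views show the flange flat on the block. The grip top in the scene view is at (351.5,145), and an upright seated pin predicts (351.3,144.9). The lever is level. Handing in.

```bash
python3 -c "
from rig import ctrl
print(ctrl.finish_job())"
```

```text
the job is handed in; nothing more can be done
None
```

The lever is down on its stop, and the black-grip pin is through the block with its flange flat on top. I handed the job in at about 21 s on the robot's clock.

- **Lever:** I pressed it with the closed fingers. At the end the force rose to about 25 N over 0.3 mm of travel, so it is on its stop. It stayed level after release, and the hole was open when seen from above.
- **Pin:** It went in without resistance. The flange touched at the expected height (tool at z = 0.143 m, 4.7 N).
- **Last look:** After I let go and backed off, the pin stood upright with its flange flat. In the scene view the top of the grip was within 0.5 px of where a seated, upright pin should show. The force on the arm was near zero.
- **Everything else:** The T-handled pin is still in the rack, and the red and pink look-alikes were not touched.

No check failed. The one disagreement was that the pin sat about 3 mm off-centre along the finger pads. I saw this in the scene view and corrected for it before inserting.

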